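Put the scale weights away in their graded stand and close it with its tray

ROBOT

A 7-joint arm with a two-finger parallel gripper is mounted at the origin on a cart in front of the work surface, level with it; the furniture and walls round the work are solid. World frame = base frame: x ahead of the robot, y to its left, z up, the work surface at z = 0. Lengths are in m, angles in rad, forces in N, time in s.
With the tool pointing down it reaches from about 0.425 to 0.875 m from the base axis. Payload 9.9 kg.
Tool frame: the origin (TCP) lies midway between the tips of the shut fingers; the grasp point (between the pads) lies 19 mm behind it; z points along the fingers, y is the line along which they close (so a half turn about z gives the same grasp; the last joint's range is limited). The gripper opens to 85 mm and grips with 20 to 120 N. Pads are 22 mm wide; open, the fingers measure 114 mm over their backs; the gripper's body (76 mm by 85 mm) begins 54 mm behind the grasp point. The pads swing forward as they close: fully open they stand 13 mm farther back than shut.
Start: joints at [-1.366, 0.576, 0.025, 1.437, -0.015, 1.129, -0.057], TCP at [0.192, 0.647, 0.231] pointing down, gripper open.
Joint ranges: [-2.76, 2.76], [-0.34, 2.15], [-1.52, 1.57], [0.19, 2.46], [-1.09, 4.23], [0.17, 1.99], [-2.82, 2.82]. Speed limits (rad/s): [2.22, 2.22, 3.01, 3.01, 3.14, 3.14, 3.14].

INTERFACE

Orientations are given as [roll, pitch, yaw] about the fixed x, y, z axes, in that order (R = Rz(yaw) Ry(pitch) Rx(roll)).
In Python, from plant import manip gives the robot as it stands.
- The arm moves only by the tool play_rows, never from a script. Its argument "plan" is a list of rows, each a list of 7 numbers: the shift along the tool's x, y, z in mm, then the turn, a rotation vector about the tool's x, y, z in rad, then the closure, from -1 (fully open) to 1 (shut), so that 0 is half open. In form: [[dx, dy, dz, wx, wy, wz, hand], ...]. A call has 1 to 10 rows; each row shifts and turns the commanded pose from where the row before left it, along the tool's axes as they then stand; what a row does not reach is not made up. A row lasts 1/10 s, in which the tool goes at most 50 mm and 8.59 degrees, less where a joint would pass 70% of its speed; a pose out of reach is approached as far as the arm can. A call with a gripper value outside its range is refused whole. The fingers move at their own pace and stop on an object; the grip force is fixed at half the most. Time passes only in rows, so rows that do not move let the fingers close. It gives the time, the measured TCP pose, the force, the opening and the grip force at its end, in the units of the state.
- manip.get_obs(): the state, without advancing time (a new reading comes with each control period).
- manip.capture(name): name is "side" or "top" or "wrist"; returns a dict with "frame" (420x560x3 uint8, red, green, blue), "range_z" (420x560 float32, m along the optical axis (not along the pixel's ray), 0 where there is no reading), "fov_y" (degrees; the focal length in pixels is half the picture's height over the tangent of half this angle, whatever the lens; pixels are square), "cx", "cy" (the principal point, pixels), "origin" and "orientation" of the camera in the world. Camera axes: x right, y down, z forward; pixel columns grow to the right and rows downward; lengths in m; the calibration is good to about 2 mm. A picture is of the moment at which its call begins.
- manip.job_done(): hands the job in; it is judged then, once.
Trained networks look in a picture, given as the dict that the camera call returned (one of the last four; its "shot" number tells which), for a name from the list of things; names that differ only in an ending like _2 or _b are one class to them, and where a whole thing is asked for, a point or a joint stands for the part that bears it (a point fixed in the world has none). Each returns a list of dicts, best first, with "p" (0 to 1); they miss things now and then, are a little off and sometimes report something else, mostly with a low value. They report only what shows in the picture. A call takes as long as a camera call. They do not tell look-alikes from the thing itself.
- manip.regions_of(thing, picture): "pixels" (420x560 bool, what is visible of it) and "bbox" ([left, top, right, bottom] in pixels, round what is visible of it).
- manip.place_of(thing, picture): "position" ([column, row] in pixels: a listed point, or the origin of a listed thing).
The state is a dict: "t": time; "q": joint angles; "qvel": joint speeds; "joint_efforts": joint torques, N m; "tool_pos": TCP position; "orientation": TCP orientation; "wrist_force": force on the tool from outside, world axes, zero at the start; "moment": the same for the moment, N m; "width": finger opening in m; "grasp_force": force on a finger pad.
Only numpy, scipy, OpenCV 4.12 (cv2) and the standard library are available. Lean on these libraries where they do the work, as an engineer would, in place of code of your own. Each camera call takes 0.05 s, during which the arm holds its last target. There are 200 camera calls.

TASK

The pocket scale has been checked and its four steel weights are still out on the bench: stand them upright in a row in the beech stand by size, each in the well cut for it, from the largest to the smallest. Then set the stand's upper tray on top, so that the four corner pins come up through its corner holes and it sits flat on the pillars. Do not push or tip the bead jar and the loupe that lie among the weights.

Things in the scene. Friction and masses are not known exactly. Their poses are not given: they have to be found in the camera images.
- weight_1: the largest of four plain steel knob weights, about 500 g: an upright cylinder 50 mm across and 30 mm high, a narrow 3 mm neck, and on top a round knob 24 mm across whose straight side is gripped, from 33 to 45 mm above the underside. Stands loose and upright on the table. Origin: centre of the underside; z up; round, so its yaw means nothing.
- weight_2: the second largest of four plain steel knob weights, about 220 g: an upright cylinder 36 mm across and 24 mm high, a narrow 3 mm neck, and on top a round knob 19 mm across whose straight side is gripped, from 27 to 39 mm above the underside. Stands loose and upright on the table. Origin: centre of the underside; z up; round, so its yaw means nothing.
- weight_3: the third largest of four plain steel knob weights, about 100 g: an upright cylinder 28 mm across and 18 mm high, a narrow 3 mm neck, and on top a round knob 15 mm across whose straight side is gripped, from 21 to 32 mm above the underside. Stands loose and upright on the table. Origin: centre of the underside; z up; round, so its yaw means nothing.
- weight_4: the smallest of four plain steel knob weights, about 50 g: an upright cylinder 20 mm across and 14 mm high, a narrow 3 mm neck, and on top a round knob 12 mm across whose straight side is gripped, from 17 to 27 mm above the underside. Stands loose and upright on the table. Origin: centre of the underside; z up; round, so its yaw means nothing.
- weight_stand: fixed beech block 98 (x) by 248 (y) by 22 mm; origin centre of underside on the table, z up, any yaw. Row of wells at x=0, 10 mm deep (floor z=12): largest weight y=+70 (64 wide), 2nd y=+7 (50), 3rd y=-44.5 (41), smallest y=-87.5 (33). Corner pillars 12 thick at x=+-36, y=+-111: 20 wide collar, top z=63, then a tapered pin (8 to 3.5 mm thick) to z=76. Tallest seated weight ends at z=57.
- tray: loose beech tray, grey felt, 0.24 kg, flat on the table, any yaw: plate 98 (x) by 248 (y) by 10 mm, rim to 18; origin centre of underside, z up. Four 15 mm through holes at x=+-36, y=+-111 for the pins. Bar handle over its middle, grip it across: 13 wide in x, 76 long in y, z=29 to 43. Stacked, it rests on the collars 63 above the stand's origin, y axes parallel, either way round.
- bead_jar: bystander: clear screw jar with a white cap and red beads, 44 mm across, 48 mm high, loose among the weights. Origin: centre of the underside; z up.
- loupe: bystander: folding loupe lying flat, 42 x 75 mm and 15 mm high, loose among the weights. Origin: centre of the underside; z up.
There are look-alikes about, which are no part of the job. What is shaped like the weight_1 but pink or purple is not meant.

How it is judged:
On the way, in this order (a step that is already met when the one before it is completed fails the run):
1. all four weights stand in their own wells (x of weight_1 in the frame of weight_stand between -0.008 and 0.008 m and y of weight_1 in the frame of weight_stand between 0.062 and 0.078 m and z of weight_1 in the frame of weight_stand between 0.009 and 0.015 m and angle between each of weight_1, weight_2, weight_3, weight_4's own z axis and vertical below 0.1 rad and x of weight_2 in the frame of weight_stand between -0.008 and 0.008 m and y of weight_2 in the frame of weight_stand between -0.001 and 0.015 m and z of weight_2 in the frame of weight_stand between 0.009 and 0.015 m and x of weight_3 in the frame of weight_stand between -0.008 and 0.008 m and y of weight_3 in the frame of weight_stand between -0.0525 and -0.0365 m and z of weight_3 in the frame of weight_stand between 0.009 and 0.015 m and x of weight_4 in the frame of weight_stand between -0.008 and 0.008 m and y of weight_4 in the frame of weight_stand between -0.0955 and -0.0795 m and z of weight_4 in the frame of weight_stand between 0.009 and 0.015 m), for 0.2 s.
2. the tray sits on the four pillars with the pins in its holes (x of tray in the frame of weight_stand between -0.005 and 0.005 m and y of tray in the frame of weight_stand between -0.005 and 0.005 m and z of tray in the frame of weight_stand between 0.06 and 0.066 m and angle between tray's own z axis and vertical below 0.04 rad and angle between the y axis of tray and the y axis of weight_stand, either way round below 0.06 rad), for 0.2 s.
At the end, for the whole second after the job is handed in: Each weight upright (0.1 rad) on the floor of its own well, within 8 mm of its centre along each axis and 3 mm in height; the tray on the pillar collars, within 5 mm of centred along each axis, 3 mm in height, level within 0.04 rad and parallel within 0.06 rad; all released and under 0.02 m/s (all of step 1 and all of step 2 and linear speed of each of weight_1, weight_2, weight_3, weight_4, tray below 0.02 m/s); the robot touches nothing.
It fails at once if the bead jar is pushed more than 25 mm from its place or tipped over (distance of bead_jar from where it was at the start of the episode above 0.025 m or angle between bead_jar's own z axis and vertical above 0.5 rad).
It fails at once if the loupe is pushed more than 25 mm from its place or tipped over (distance of loupe from where it was at the start of the episode above 0.025 m or angle between loupe's own z axis and vertical above 0.5 rad).
It also fails if it takes over 136 s, if anything falls off the work surface, if the arm or the gripper's body presses on something with over 40 N, if the wrist force passes 120 N, or if a joint passes its speed limit or range.

## Working session

There is one attempt and no reset: what is moved stays moved. The work goes in short steps, Python scripts to look and compute and a tool call to move; the robot and the scene stay as the last step left them, time stands still between calls to the robot, and variables do not carry over. Pictures are saved under pics/ and viewed, at most 14 in all, crops included, and the job is handed in when it is done.

Besides the shell and the picture viewer there is one more tool, called after "Emit:" as a command line: name --pt "numbers of a row" for each row, then --argument value for the rest. play_rows: Moves the arm, as the interface text tells. Its arguments: {"type":"object","properties":{"plan":{"type":"array"}},"required":["plan"]}

```bash
mkdir -p pics; ls
cat > h.py <<'E'
import numpy as np, cv2
from plant import manip
from scipy.spatial.transform import Rotation as R
def rot(o):
    o=np.array(o,float)
    return o if o.shape==(3,3) else (R.from_euler('xyz',o).as_matrix() if o.size==3 else R.from_quat(o).as_matrix())
def cloud(c):
    f=c['frame'].shape[0]/2/np.tan(np.radians(c['fov_y'])/2)
    v,u=np.mgrid[:420,:560]; z=c['range_z']
    P=np.stack([(u-c['cx'])/f*z,(v-c['cy'])/f*z,z],-1)
    return P@rot(c['orientation']).T+np.array(c['origin'])
def save(c,n): cv2.imwrite('pics/'+n,c['frame'][...,::-1])
E
python3 - <<'E'
from h import *
for n in ['top','side']:
    c=manip.capture(n); save(c,n+'0.png'); print(n,c['origin'],c['orientation'],c['fov_y'],c['cx'],c['cy'])
    np.savez(n+'0.npz',**{k:c[k] for k in c})
    P=cloud(c)
    for t in ['weight_1','weight_2','weight_3','weight_4','weight_stand','tray','bead_jar','loupe']:
        if t in('weight_2','weight_3','weight_4'):continue
        for r in manip.regions_of(t,c)[:8]:
            m=r['pixels']&(c['range_z']>0); q=P[m]
            if len(q): print(t,round(r['p'],2),r['bbox'],m.sum(),np.median(q,0).round(3),q[:,2].max().round(3))
o=manip.get_obs(); print(o)
E
```

```text
pics
top [ 0.37109119 -0.01294542  1.2615234 ] [-2.99579403 -0.00689932 -1.5611705 ] 44.29367303437788 274.0514016161216 204.53523665456504
weight_1 0.91 [202.2, 238.3, 224.0, 259.2] 370 [0.441 0.13  0.028] 0.049
weight_1 0.88 [403.0, 151.3, 425.4, 171.9] 377 [ 0.663 -0.358  0.029] 0.049
weight_1 0.66 [287.9, 208.0, 307.8, 223.7] 323 [ 0.523 -0.072  0.029] 0.047
weight_1 0.62 [193.2, 200.2, 217.6, 223.5] 354 [0.533 0.144 0.029] 0.048
weight_1 0.61 [244.1, 209.6, 253.4, 222.7] 93 [0.526 0.039 0.018] 0.037
weight_1 0.56 [293.5, 244.8, 311.5, 260.1] 179 [ 0.436 -0.087  0.023] 0.041
weight_stand 0.89 [111.1, 171.4, 178.0, 282.8] 4394 [0.496 0.291 0.019] 0.076
tray 0.57 [344.7, 184.5, 431.8, 291.1] 4241 [ 0.476 -0.295  0.01 ] 0.047
bead_jar 0.64 [285.5, 163.6, 302.2, 181.6] 271 [ 0.625 -0.069  0.046] 0.053
loupe 0.85 [241.9, 239.9, 253.2, 270.2] 222 [0.421 0.044 0.011] 0.02
side [0.27334951 0.79544548 0.82606749] [-2.30003242 -0.01758788 -2.79301849] 45.15417308442973 291.74007263583457 208.2854526159683
weight_1 0.91 [304.9, 269.0, 331.6, 297.9] 571 [0.438 0.144 0.028] 0.047
weight_1 0.9
[... 678 characters left out ...]
y([-1.3658072 ,  0.57565866,  0.02485538,  1.43710068, -0.01502251,
        1.12903004, -0.05648113]), 'qvel': array([-9.33599603e-04,  1.89347989e-04, -7.39485260e-04, -1.65702708e-05,
        2.17172288e-05,  1.31124678e-03, -9.99264150e-04]), 'joint_efforts': array([ 4.88425885e-04, -7.65103412e+01,  2.24766143e+00, -2.86191773e+01,
        1.52887555e-02,  2.63813308e-03, -1.08263453e-05]), 'tool_pos': array([0.19219471, 0.6470515 , 0.23131539]), 'orientation': array([-3.14157747e+00, -4.93911765e-05,  2.85284835e+00]), 'wrist_force': array([-0.19003349, -0.58064052,  0.08174737]), 'moment': array([-0.00868642, -0.014814  ,  0.00970769]), 'grasp_force': 0.0, 'width': 0.08557274390909628}
```

Run:
```python
import cv2
a=cv2.imread('pics/top0.png'); cv2.imwrite('pics/topc.png',cv2.resize(a[140:310,90:450],None,fx=2.2,fy=2.2,interpolation=cv2.INTER_CUBIC))
a=cv2.imread('pics/side0.png'); cv2.imwrite('pics/sidec.png',cv2.resize(a[110:410,180:420],None,fx=2,fy=2,interpolation=cv2.INTER_CUBIC))
```

```text
(no output)
```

View pics/topc.png

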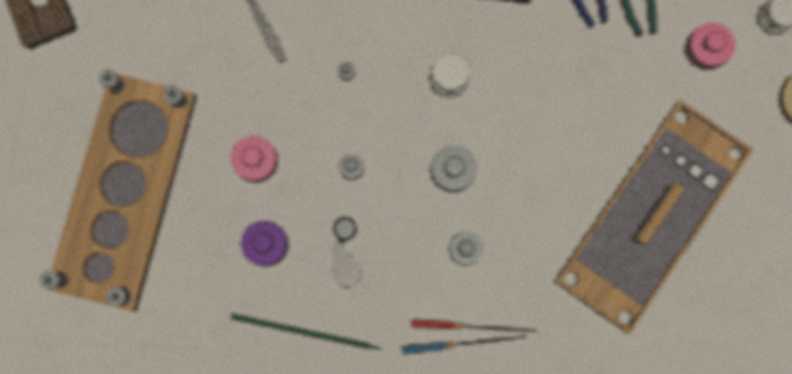

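View pics/sidec.png

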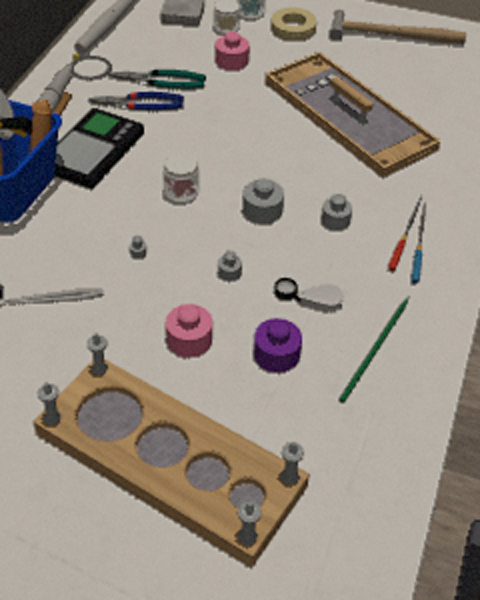

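```bash
cat >> h.py <<'E'
from scipy.optimize import least_squares
from scipy.cluster.hierarchy import fcluster, linkage
PIN=np.array([[s*.036,t*.111] for s in(1,-1) for t in(1,-1)])
def fitrect(C,yaw0):
    """fit pose x,y,yaw of pattern PIN to 4 centres"""
    best=None
    for y0 in (yaw0,):
        def f(p):
            c,s=np.cos(p[2]),np.sin(p[2]); Q=PIN@np.array([[c,s],[-s,c]])+p[:2]
            d=np.linalg.norm(C[:,None]-Q[None],axis=-1); j=d.argmin(1); return (C-Q[j]).ravel()
        r=least_squares(f,[*C.mean(0),y0]); best=r
    return best.x,np.abs(best.fun).max()
def stand_fit(P,valid,x=(.3,.68),y=(.15,.45),zr=(.056,.08)):
    m=valid&(P[...,0]>x[0])&(P[...,0]<x[1])&(P[...,1]>y[0])&(P[...,1]<y[1])&(P[...,2]>zr[0])&(P[...,2]<zr[1])
    q=P[m]; l=fcluster(linkage(q[:,:2],'single'),.015,'distance')
    C=[(q[l==i].mean(0),(l==i).sum()) for i in set(l) if (l==i).sum()>3]
    return C
E
python3 - <<'E'
from h import *
for n in ['top','side']:
    c=dict(np.load(n+'0.npz',allow_pickle=True)); c['fov_y']=float(c['fov_y']); P=cloud(c); v=c['range_z']>0
    t=v&(abs(P[...,2])<.01); print(n,'table z',np.median(P[t][:,2]))
    C=stand_fit(P,v)
    for a in C: print(a[0].round(4),a[1])
    C=np.array([a[0][:2] for a in C]); print('stand',fitrect(C,-0.25) if len(C)==4 else C)
    # knobs
    for nm,x,y,h in [('w1',.523,-.07,.045),('w2',.436,-.085,.039),('w3',.526,.042,.032),('w4',.63,.045,.027),('jar',.625,-.065,.048)]:
        m=v&(np.hypot(P[...,0]-x,P[...,1]-y)<.045); q=P[m]; k=q[(q[:,2]>h-.004)]
        a=q[q[:,2]>.008]
        print(nm,len(k),k.mean(0).round(4),'bodymid',((a.min(0)+a.max(0))/2).round(4))
    # tray
    m=v&(P[...,0]>.3)&(P[...,0]<.64)&(P[...,1]>-.42)&(P[...,1]<-.17)&(P[...,2]>.007)
    r=cv2.minAreaRect((P[m][:,:2]*1000).astype(np.float32)); print('tray',r)
    b=m&(P[...,2]>.034); q=P[b]; print('handle',len(q),q.mean(0).round(4),cv2.minAreaRect((q[:,:2]*1000).astype(np.float32)))
E
```

```text
top table z -0.00156409888029585
[0.6135 0.2995 0.063 ] 53
[0.597  0.2301 0.063 ] 51
[0.3985 0.3509 0.0628] 56
[0.3817 0.2815 0.0622] 54
stand (array([ 0.49767024,  0.29050127, -0.23502115]), np.float64(0.09058451680333768))
w1 51 [ 0.5247 -0.0735  0.0438] bodymid [ 0.525  -0.0732  0.0285]
w2 30 [ 0.4386 -0.0866  0.0373] bodymid [ 0.4368 -0.0879  0.0253]
w3 19 [0.5282 0.0393 0.0307] bodymid [0.5268 0.0385 0.0231]
w4 10 [0.6365 0.0482 0.0257] bodymid [0.6361 0.0465 0.0179]
jar 185 [ 0.6286 -0.069   0.0472] bodymid [ 0.629  -0.0683  0.0312]
tray ((470.77545166015625, -306.08587646484375), (122.18434143066406, 249.3445281982422), 55.242454528808594)
handle 179 [ 0.4765 -0.2955  0.0408] ((476.8236389160156, -296.26507568359375), (13.379375457763672, 75.11286163330078), 55.73057556152344)
side table z -0.0009977116545832887
[0.3972 0.3548 0.0631] 107
[0.3804 0.2854 0.0635] 94
[0.6122 0.3038 0.0633] 81
[0.5955 0.2341 0.0636] 73
stand (array([ 0.4963036 ,  0.29454984, -0.23460614]), np.float64(0.09043066084657386))
w1 44 [ 0.5236 -0.0703  0.0435] bodymid [ 0.5239 -0.0724  0.0273]
w2 30 [ 0.4367 -0.0847  0.0372] bodymid [ 0.4361 -0.0856  0.0244]
w3 18 [0.5265 0.042  0.0299] bodymid [0.5266 0.0428 0.0201]
w4 12 [0.6339 0.0501 0.0249] bodymid [0.6354 0.0499 0.0174]
jar 143 [ 0.6276 -0.0664  0.0468] bodymid [ 0.6285 -0.0649  0.0299]
tray ((476.32080078125, -293.26763916015625), (104.12494659423828, 253.11293029785156), 55.05926513671875)
handle 121 [ 0.4748 -0.2909  0.0399] ((475.7181091308594, -293.2189636230469), (15.745884895324707, 75.2239761352539), 53.84130859375)
```

Add to h.py:
```python
def go(x,y,z,yaw=None):
    o=manip.get_obs(); T=rot(o['orientation']); d=T.T@(np.array([x,y,z])-o['tool_pos'])*1000
    cy=np.arctan2(T[1,0],T[0,0]); w=0 if yaw is None else -((yaw-cy+np.pi)%(2*np.pi)-np.pi)
    print('t',round(o['t'],2),'pos',np.round(o['tool_pos'],4),'tilt',np.round(np.degrees(np.arccos(-T[2,2])),2),'yaw',round(cy,3),'| shift mm',d.round(1),'wz',round(w,3),'width',round(o['width'],4),'gf',round(o['grasp_force'],1),'F',np.round(o['wrist_force'],1))
```

```text
(no output)
```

Emit:
play_rows --pt "0 0 0 0 0 0.145 0" --pt "0 0 0 0 0 0.145 0" --pt "0 0 0 0 0 0.145 0" --pt "0 0 0 0 0 0.145 0" --pt "0 0 0 0 0 0.145 0" --pt "0 0 0 0 0 0.145 0" --pt "0 0 0 0 0 0.145 0" --pt "0 0 0 0 0 0.145 0" --pt "0 0 0 0 0 0.145 0" --pt "0 0 0 0 0 0.145 0"

```text
t: 1.6
tool_pos: [0.1921, 0.6471, 0.2314]
orientation: [-3.141, -0.0, 1.397]
wrist_force: [0.3, -1.0, 0.0]
width: 0.0427
grasp_force: 0.0
```

```bash
python3 -c "
from h import *
go(.60,.05,.2,1.337)"
```

```text
t 1.6 pos [0.1921 0.6471 0.2314] tilt 0.01 yaw 1.397 | shift mm [-517.6  505.    31.2] wz 0.06 width 0.0427 gf 0.0 F [ 0.3 -1.   0. ]
```

Emit:
play_rows --pt "-32 31 2 0 0 0 0" --pt "-32 31 2 0 0 0 0" --pt "-32 31 2 0 0 0 0" --pt "-32 31 2 0 0 0 0" --pt "-32 31 2 0 0 0 0" --pt "-32 31 2 0 0 0 0" --pt "-32 31 2 0 0 0 0" --pt "-32 31 2 0 0 0 0" --pt "-32 31 2 0 0 0 0" --pt "-32 31 2 0 0 0 0"

```text
t: 2.6
tool_pos: [0.4452, 0.2783, 0.2115]
orientation: [3.141, -0.001, 1.403]
wrist_force: [-0.1, -0.3, 0.0]
width: 0.0426
grasp_force: 0.0
```

Emit:
play_rows --pt "-32 31 2 0 0 0 0" --pt "-32 31 2 0 0 0 0" --pt "-32 31 2 0 0 0 0" --pt "-32 31 2 0 0 0 0" --pt "-32 31 2 0 0 0 0" --pt "-32 31 2 0 0 0 0" --pt "0 0 0 0 0 0.06 0" --pt "0 0 0 0 0 0 0"

```text
t: 3.4
tool_pos: [0.5961, 0.0578, 0.1991]
orientation: [3.142, 0.0, 1.339]
wrist_force: [-0.9, -0.1, -0.3]
width: 0.0427
grasp_force: 0.0
```

Run:
```python
from h import *
go(.635,.049,.1,1.337)
c=manip.capture('wrist'); save(c,'wr1.png'); P=cloud(c); v=c['range_z']>0
print(c['origin'],c['orientation'],c['fov_y'])
for nm,x,y,h in [('w1',.524,-.072,.045),('w3',.5273,.0407,.032),('w4',.635,.049,.027)]:
    m=v&(np.hypot(P[...,0]-x,P[...,1]-y)<.04)&(P[...,2]>h-.004); k=P[m]
    if len(k): print(nm,len(k),k.mean(0).round(4),((k.min(0)+k.max(0))/2).round(4))
```

```text
t 3.4 pos [0.5961 0.0578 0.1991] tilt 0.02 yaw 1.339 | shift mm [ 0.4 39.9 99.1] wz 0.002 width 0.0427 gf 0.0 F [-0.9 -0.1 -0.3]
[0.61145821 0.12330676 0.34255513] [ 2.86793715e+00  3.96213469e-04 -2.32535870e-01] 65.2617224022826
w1 363 [ 0.5251 -0.0714  0.0449] [ 0.5245 -0.0729  0.0442]
w3 5324 [0.5485 0.0637 0.2609] [0.5396 0.0542 0.1583]
w4 28283 [0.6305 0.0582 0.2717] [0.6296 0.0542 0.1623]
```

View pics/wr1.png

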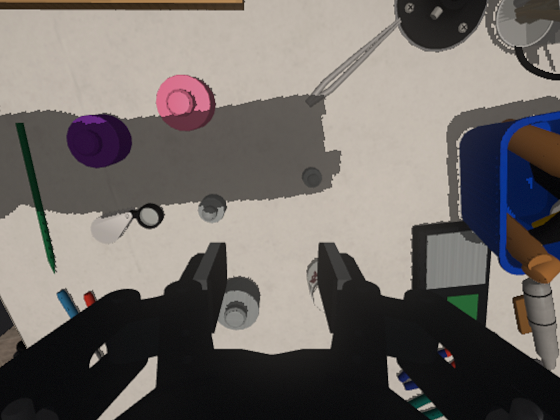

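```bash
cat >> h.py <<'E'
def knob(P,v,x,y,h,r=.03):
    m=v&(np.hypot(P[...,0]-x,P[...,1]-y)<r)&(abs(P[...,2]-h)<.0045); k=P[m]
    if len(k)<8: return None
    return len(k),k.mean(0).round(4),((k.min(0)+k.max(0))/2).round(4)
E
python3 - <<'E'
from h import *
c=manip.capture('wrist'); P=cloud(c); v=c['range_z']>0
for nm,x,y,h in [('w1',.524,-.072,.045),('w3',.5273,.0407,.032),('w4',.635,.049,.027)]: print(nm,knob(P,v,x,y,h))
go(.635,.049,.1,1.337)
E
```

```text
w1 (370, array([ 0.5252, -0.0714,  0.0448]), array([ 0.5246, -0.073 ,  0.0439]))
w3 (171, array([0.527 , 0.0404, 0.0316]), array([0.5265, 0.0398, 0.0311]))
w4 (115, array([0.635 , 0.0484, 0.0264]), array([0.6351, 0.0479, 0.0262]))
t 3.5 pos [0.5953 0.0603 0.1992] tilt 0.05 yaw 1.345 | shift mm [-2.2 41.3 99.1] wz 0.008 width 0.0424 gf 0.0 F [ 0.1 -0.3  0.4]
```

Emit:
play_rows --pt "-2 41 20 0 0 0 0" --pt "0 0 45 0 0 0 0" --pt "0 0 45 0 0 0 0" --pt "0 0 40 0 0 0 0" --pt "0 0 22 0 0 0 0" --pt "0 0 10 0 0 0 0" --pt "0 0 0 0 0 0 0" --pt "0 0 0 0 0 0 1" --pt "0 0 0 0 0 0 1" --pt "0 0 0 0 0 0 1"

```text
t: 4.5
tool_pos: [0.6362, 0.0484, 0.0191]
orientation: [3.139, -0.001, 1.343]
wrist_force: [-0.8, 0.5, 6.7]
width: 0.0078
grasp_force: 58.8
```

Emit:
play_rows --pt "0 0 0 0 0 0 1" --pt "0 0 0 0 0 0 1" --pt "0 0 0 0 0 0 1" --pt "0 0 -20 0 0 0 1" --pt "0 0 -40 0 0 0 1" --pt "0 0 -45 0 0 0 1"

```text
t: 5.1
tool_pos: [0.6344, 0.0481, 0.1234]
orientation: [-3.14, 0.001, 1.343]
wrist_force: [0.3, 1.0, -0.5]
width: 0.0074
grasp_force: 58.8
```

```bash
python3 -c "
from h import *
c=manip.capture('wrist'); save(c,'wr2.png')
go(.4119,.3127,.12)"
```

```text
t 5.15 pos [0.6385 0.0476 0.1318] tilt 0.55 yaw 1.342 | shift mm [ 206.8 -280.9    9.9] wz 0 width 0.0075 gf 58.8 F [ 2.7 -1.5  5.7]
```

View pics/wr2.png

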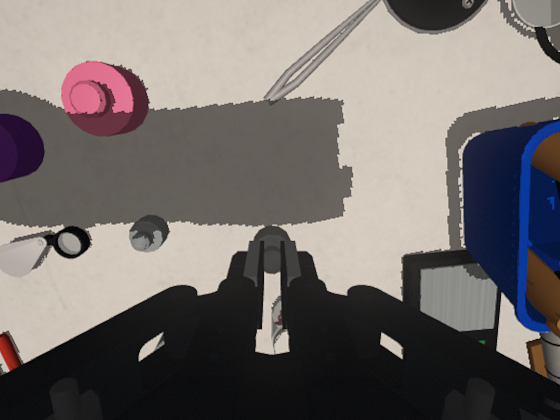

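Run:
```python
from h import *
c=manip.capture('wrist'); P=cloud(c); go(.4119,.3127,.12)
for v in range(228,280,5): print(v,[tuple((P[v,u]*1000).round().astype(int)) for u in (255,262,270,278,285)])
cv2.imwrite('pics/wr2c.png',cv2.resize(c['frame'][215:375,200:340,::-1],None,fx=4,fy=3.7,interpolation=cv2.INTER_CUBIC))
s=manip.capture('side'); P=cloud(s);v=s['range_z']>0
m=v&(np.hypot(P[...,0]-.635,P[...,1]-.048)<.03)&(P[...,2]<.14)
print(np.histogram(P[m][:,2],bins=np.arange(-.005,.145,.01)))
```

```text
t 5.2 pos [0.6388 0.0476 0.1292] tilt 0.62 yaw 1.342 | shift mm [ 206.8 -281.1    7.1] wz 0 width 0.0075 gf 58.8 F [ 0.3  0.3 -0.1]
228 [(np.int64(617), np.int64(18), np.int64(1)), (np.int64(623), np.int64(16), np.int64(1)), (np.int64(640), np.int64(57), np.int64(118)), (np.int64(644), np.int64(55), np.int64(117)), (np.int64(643), np.int64(12), np.int64(2))]
233 [(np.int64(616), np.int64(13), np.int64(1)), (np.int64(635), np.int64(56), np.int64(122)), (np.int64(640), np.int64(57), np.int64(126)), (np.int64(643), np.int64(56), np.int64(125)), (np.int64(646), np.int64(52), np.int64(118))]
238 [(np.int64(631), np.int64(54), np.int64(121)), (np.int64(635), np.int64(56), np.int64(127)), (np.int64(639), np.int64(55), np.int64(128)), (np.int64(643), np.int64(54), np.int64(127)), (np.int64(646), np.int64(52), np.int64(125))]
243 [(np.int64(633), np.int64(58), np.int64(138)), (np.int64(636), np.int64(58), np.int64(140)), (np.int64(639), np.int64(52), np.int64(127)), (np.int64(642), np.int64(51), np.int64(127)), (np.int64(646), np.int64(56), np.int64(139))]
248 [(np.int64(633), np.int64(59), n
[... 1128 characters left out ...]
t64(164))]
273 [(np.int64(634), np.int64(59), np.int64(168)), (np.int64(635), np.int64(52), np.int64(156)), (np.int64(636), np.int64(42), np.int64(137)), (np.int64(627), np.int64(-30), np.int64(1)), (np.int64(645), np.int64(55), np.int64(166))]
278 [(np.int64(634), np.int64(58), np.int64(170)), (np.int64(635), np.int64(50), np.int64(156)), (np.int64(619), np.int64(-34), np.int64(1)), (np.int64(626), np.int64(-34), np.int64(2)), (np.int64(645), np.int64(55), np.int64(170))]
(array([373,   0,   0,   0,   0,   0,   0,   0,   0,   0,   0,  17,  41,
        23]), array([-0.005,  0.005,  0.015,  0.025,  0.035,  0.045,  0.055,  0.065,
        0.075,  0.085,  0.095,  0.105,  0.115,  0.125,  0.135]))
```

View pics/wr2c.png

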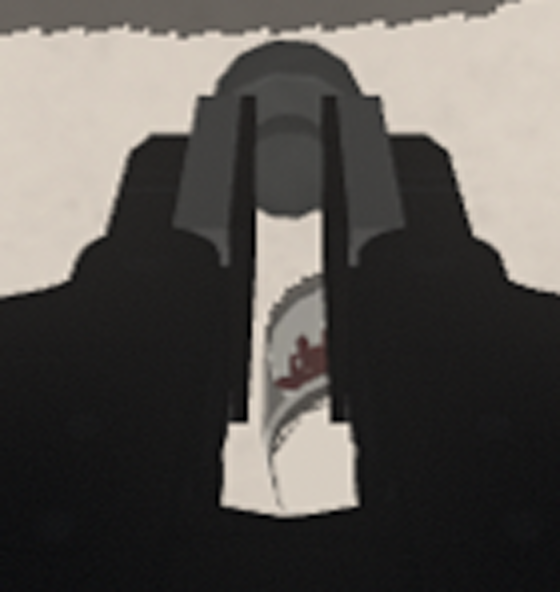

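Emit:
play_rows --pt "0 0 0 0 0 0 1" --pt "0 0 0 0 0 0 1" --pt "0 0 0 0 0 0 1"

```text
t: 5.55
tool_pos: [0.6344, 0.0482, 0.1212]
orientation: [-3.14, 0.001, 1.343]
wrist_force: [0.9, -0.2, -0.4]
width: 0.0078
grasp_force: 58.8
```

```bash
python3 -c "
from h import *
go(.4119,.3127,.12,1.337)"
```

```text
t 5.55 pos [0.6344 0.0482 0.1212] tilt 0.11 yaw 1.343 | shift mm [ 207.4 -276.6    1.6] wz 0.006 width 0.0078 gf 58.8 F [ 0.9 -0.2 -0.4]
```

Emit:
play_rows --pt "26 -34.5 0 0 0 0 1" --pt "26 -34.5 0 0 0 0 1" --pt "26 -34.5 0 0 0 0 1" --pt "26 -34.5 0 0 0 0 1" --pt "26 -34.5 0 0 0 0 1" --pt "26 -34.5 0 0 0 0 1" --pt "26 -34.5 0 0 0 0 1" --pt "26 -34.5 0 0 0 0 1" --pt "0 0 0 0 0 0 1" --pt "0 0 0 0 0 0 1"

```text
t: 6.55
tool_pos: [0.4124, 0.3138, 0.1217]
orientation: [-3.141, 0.001, 1.346]
wrist_force: [1.2, -1.3, -0.0]
width: 0.0081
grasp_force: 58.8
```

Run:
```python
from h import *
go(.4119,.3127,.03,1.337)
c=manip.capture('wrist'); save(c,'wr3.png'); P=cloud(c); v=c['range_z']>0
for a in stand_fit(P,v): print(a[0].round(4),a[1])
```

```text
t 6.55 pos [0.4124 0.3138 0.1217] tilt 0.07 yaw 1.346 | shift mm [-1.1 -0.2 91.7] wz 0.009 width 0.0081 gf 58.8 F [ 1.2 -1.3 -0. ]
[0.5901 0.2328 0.063 ] 312
[0.3979 0.3533 0.0654] 800
[0.3746 0.2872 0.0636] 105
```

View pics/wr3.png

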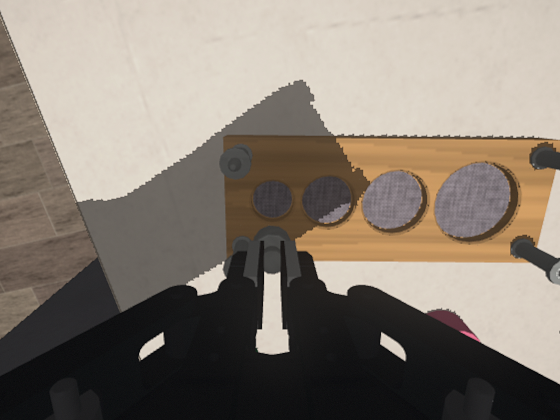

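Emit:
play_rows --pt "-1 0 30 0 0 0 1" --pt "0 0 30 0 0 0 1" --pt "0 0 20 0 0 0 1" --pt "0 0 8 0 0 0 1" --pt "0 0 3 0 0 0 1" --pt "0 0 0 0 0 0 1" --pt "0 0 0 0 0 0 1"

```text
t: 7.3
tool_pos: [0.414, 0.3119, 0.0321]
orientation: [3.141, -0.001, 1.342]
wrist_force: [0.4, 1.0, -0.3]
width: 0.0077
grasp_force: 58.8
```

Emit:
play_rows --pt "0 0 1.5 0 0 0 1" --pt "0 0 0 0 0 0 1" --pt "0 0 0 0 0 0 0.3" --pt "0 0 0 0 0 0 0" --pt "0 0 0 0 0 0 0" --pt "0 0 0 0 0 0 0" --pt "0 0 -25 0 0 0 0" --pt "0 0 -45 0 0 0 0" --pt "0 0 -45 0 0 0 0" --pt "0 0 0 0 0 0 0"

```text
t: 8.3
tool_pos: [0.4156, 0.3134, 0.1497]
orientation: [3.137, -0.007, 1.342]
wrist_force: [0.5, 0.8, -0.3]
width: 0.0422
grasp_force: 0.0
```

Emit:
play_rows --pt "0 0 0 0 0 -0.149 0" --pt "0 0 0 0 0 -0.149 0" --pt "0 0 0 0 0 -0.149 0" --pt "0 0 0 0 0 -0.149 0" --pt "0 0 0 0 0 -0.149 0" --pt "0 0 0 0 0 -0.149 0" --pt "0 0 0 0 0 -0.149 0" --pt "0 0 0 0 0 -0.149 0" --pt "0 0 0 0 0 -0.149 0" --pt "0 0 0 0 0 -0.149 0"

```text
t: 9.3
tool_pos: [0.4128, 0.312, 0.1443]
orientation: [-3.141, -0.001, 2.839]
wrist_force: [0.5, -0.0, -0.5]
width: 0.0431
grasp_force: 0.0
```

Run:
```python
from h import *
s=manip.capture('side'); P=cloud(s);v=s['range_z']>0
print(knob(P,v,.4119,.3127,.039))
go(.5273,.0405,.12,2.908)
```

```text
(29, array([0.4135, 0.313 , 0.0369]), array([0.4133, 0.3123, 0.0375]))
t 9.35 pos [0.4129 0.3119 0.1444] tilt 0.04 yaw 2.848 | shift mm [-188.1 -226.5   24.4] wz -0.06 width 0.0424 gf 0.0 F [-0.   0.3 -0.2]
```

Emit:
play_rows --pt "-27 -32.4 0 0 0 0 0" --pt "-27 -32.4 0 0 0 0 0" --pt "-27 -32.4 0 0 0 0 0" --pt "-27 -32.4 0 0 0 0 0" --pt "-27 -32.4 0 0 0 0 0" --pt "-27 -32.4 0 0 0 0 0" --pt "-27 -32.4 0 0 0 0 0" --pt "0 0 0 0 0 -0.06 0" --pt "0 0 0 0 0 0 0" --pt "0 0 0 0 0 0 0"

```text
t: 10.35
tool_pos: [0.5238, 0.0394, 0.1445]
orientation: [3.141, -0.001, 2.89]
wrist_force: [-0.2, 0.6, -0.4]
width: 0.0424
grasp_force: 0.0
```

Run:
```python
from h import *
c=manip.capture('wrist'); P=cloud(c); v=c['range_z']>0
for nm,x,y,h in [('w1',.524,-.072,.045),('w3',.5273,.0407,.032),('w2',.4377,-.0857,.039),('w4',.413,.313,.039)]: print(nm,knob(P,v,x,y,h))
go(.527,.0405,.021,2.908)
```

```text
w1 (676, array([ 0.5241, -0.0719,  0.0448]), array([ 0.5249, -0.0732,  0.0439]))
w3 (254, array([0.5261, 0.0396, 0.0316]), array([0.5268, 0.0396, 0.0309]))
w2 (523, array([ 0.4372, -0.0856,  0.0388]), array([ 0.4372, -0.0866,  0.0382]))
w4 None
t 10.4 pos [0.5238 0.0397 0.1445] tilt 0.05 yaw 2.892 | shift mm [ -3.1   1.5 123.5] wz -0.016 width 0.0424 gf 0.0 F [-0.5  0.2  0.2]
```

Emit:
play_rows --pt "-3 1 40 0 0 -0.015 0" --pt "0 0 45 0 0 0 0" --pt "0 0 28 0 0 0 0" --pt "0 0 10 0 0 0 0" --pt "0 0 0 0 0 0 0" --pt "0 0 0 0 0 0 1" --pt "0 0 0 0 0 0 1" --pt "0 0 0 0 0 0 1" --pt "0 0 0 0 0 0 1" --pt "0 0 0 0 0 0 1"

```text
t: 11.4
tool_pos: [0.5285, 0.0394, 0.0233]
orientation: [3.14, 0.003, 2.908]
wrist_force: [-0.3, 1.4, 8.8]
width: 0.0113
grasp_force: 58.7
```

Emit:
play_rows --pt "0 0 -10 0 0 0 1" --pt "0 0 -35 0 0 0 1" --pt "0 0 -40 0 0 0 1" --pt "0 0 -25 0 0 0 1" --pt "0 0 0 0 0 0 1" --pt "0 0 0 0 0 0 1" --pt "0 0 0 0 0 0 1"

```text
t: 12.1
tool_pos: [0.5266, 0.0387, 0.1312]
orientation: [-3.141, -0.001, 2.908]
wrist_force: [0.4, 0.0, -1.6]
width: 0.0113
grasp_force: 58.8
```

Run:
```python
from h import *
go(.4537,.3028,.035,2.908)
```

```text
t 12.1 pos [0.5266 0.0387 0.1312] tilt 0.08 yaw 2.908 | shift mm [132.  240.1  96.2] wz -0.0 width 0.0113 gf 58.8 F [ 0.4  0.  -1.6]
```

Emit:
play_rows --pt "19 34.3 0 0 0 0 1" --pt "19 34.3 0 0 0 0 1" --pt "19 34.3 0 0 0 0 1" --pt "19 34.3 0 0 0 0 1" --pt "19 34.3 0 0 0 0 1" --pt "19 34.3 0 0 0 0 1" --pt "18 34.3 0 0 0 0 1" --pt "0 0 0 0 0 0 1" --pt "0 0 0 0 0 0 1" --pt "0 0 0 0 0 0 1"

```text
t: 13.1
tool_pos: [0.4545, 0.3015, 0.1309]
orientation: [-3.139, -0.001, 2.907]
wrist_force: [-0.9, 0.1, -1.0]
width: 0.0111
grasp_force: 58.8
```

Run:
```python
from h import *
go(.4537,.3028,.034,2.908)
c=manip.capture('wrist'); save(c,'wr4.png'); P=cloud(c); v=c['range_z']>0
print(knob(P,v,.413,.313,.039))
for a in stand_fit(P,v,zr=(.058,.067)): print(a[0].round(4),a[1])
```

```text
t 13.1 pos [0.4545 0.3015 0.1309] tilt 0.13 yaw 2.907 | shift mm [ 1.   1.3 96.9] wz -0.001 width 0.0111 gf 58.8 F [-0.9  0.1 -1. ]
(212, array([0.4134, 0.3116, 0.0386]), array([0.4134, 0.3115, 0.038 ]))
[0.3811 0.2832 0.064 ] 676
[0.3976 0.3523 0.0639] 680
```

View pics/wr4.png

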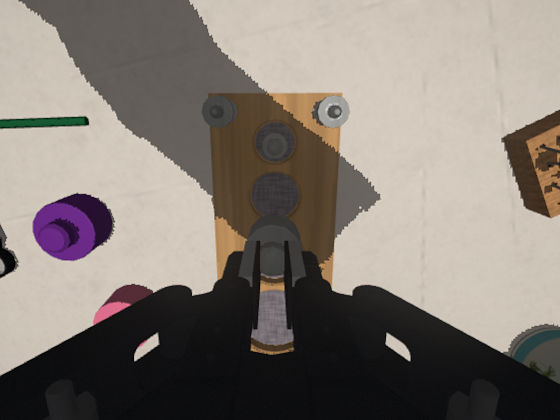

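Emit:
play_rows --pt "1 1 35 0 0 0 1" --pt "0 0 35 0 0 0 1" --pt "0 0 20 0 0 0 1" --pt "0 0 6 0 0 0 1" --pt "0 0 1 0 0 0 1" --pt "0 0 0 0 0 0 1" --pt "0 0 0 0 0 0 1"

```text
t: 13.85
tool_pos: [0.4544, 0.3033, 0.0354]
orientation: [-3.142, 0.0, 2.906]
wrist_force: [-0.6, -1.0, 1.1]
width: 0.0112
grasp_force: 59.2
```

Emit:
play_rows --pt "0 0 0.5 0 0 0 0.3" --pt "0 0 0 0 0 0 0" --pt "0 0 0 0 0 0 0" --pt "0 0 0 0 0 0 0" --pt "0 0 -25 0 0 0 0" --pt "0 0 -40 0 0 0 0" --pt "0 0 -40 0 0 0 0" --pt "0 0 0 0 0 0 0"

```text
t: 14.65
tool_pos: [0.4562, 0.3058, 0.1441]
orientation: [3.135, 0.005, 2.907]
wrist_force: [0.0, 1.2, -1.3]
width: 0.0426
grasp_force: 0.0
```

Run:
```python
from h import *
s=manip.capture('side'); P=cloud(s);v=s['range_z']>0
print(knob(P,v,.4537,.303,.044),knob(P,v,.413,.313,.039))
go(.4373,-.0862,.15,2.908)
```

```text
(43, array([0.4518, 0.3054, 0.0418]), array([0.4523, 0.3049, 0.0418])) (30, array([0.413 , 0.3136, 0.0368]), array([0.4127, 0.3126, 0.037 ]))
t 14.7 pos [0.4551 0.3052 0.1418] tilt 0.31 yaw 2.908 | shift mm [ -73.4 -384.8   -9.6] wz -0.0 width 0.0428 gf 0.0 F [-0.7  0.8 -1. ]
```

Emit:
play_rows --pt "-8 -42.5 0 0 0 0 0" --pt "-8 -42.5 0 0 0 0 0" --pt "-8 -42.5 0 0 0 0 0" --pt "-8 -42.5 0 0 0 0 0" --pt "-8 -42.5 0 0 0 0 0" --pt "-8 -42.5 0 0 0 0 0" --pt "-8 -42.5 0 0 0 0 0" --pt "-8 -42.5 0 0 0 0 0" --pt "-9 -42.5 0 0 0 0 0" --pt "0 0 0 0 0 0 0"

```text
t: 15.7
tool_pos: [0.4348, -0.0908, 0.1385]
orientation: [-3.139, -0.001, 2.899]
wrist_force: [-0.9, 1.2, 0.5]
width: 0.0425
grasp_force: 0.0
```

Emit:
play_rows --pt "0 0 0 0 0 0 0" --pt "0 0 0 0 0 0 0"

```text
t: 15.9
tool_pos: [0.436, -0.0838, 0.1387]
orientation: [3.141, -0.001, 2.909]
wrist_force: [0.0, 0.6, -0.6]
width: 0.0429
grasp_force: 0.0
```

Run:
```python
from h import *
go(.4373,-.0862,.027,2.908)
```

```text
t 15.9 pos [ 0.436  -0.0838  0.1387] tilt 0.07 yaw 2.909 | shift mm [ -2.   -2.1 111.7] wz 0.001 width 0.0429 gf 0.0 F [ 0.   0.6 -0.6]
```

Emit:
play_rows --pt "-1 -2 40 0 0 0 0" --pt "0 0 45 0 0 0 0" --pt "0 0 20 0 0 0 0" --pt "0 0 7 0 0 0 0" --pt "0 0 0 0 0 0 0" --pt "0 0 0 0 0 0 1" --pt "0 0 0 0 0 0 1" --pt "0 0 0 0 0 0 1" --pt "0 0 0 0 0 0 1" --pt "0 0 0 0 0 0 1"

```text
t: 16.9
tool_pos: [0.4377, -0.0866, 0.0285]
orientation: [3.141, 0.002, 2.908]
wrist_force: [-0.6, 3.2, 7.1]
width: 0.0155
grasp_force: 58.7
```

Emit:
play_rows --pt "0 0 -10 0 0 0 1" --pt "0 0 -35 0 0 0 1" --pt "0 0 -40 0 0 0 1" --pt "0 0 -27 0 0 0 1" --pt "0 0 0 0 0 0 1" --pt "0 0 0 0 0 0 1" --pt "0 0 0 0 0 0 1"

```text
t: 17.6
tool_pos: [0.4359, -0.0869, 0.1387]
orientation: [-3.141, -0.001, 2.908]
wrist_force: [-0.2, 0.4, -3.5]
width: 0.0156
grasp_force: 59.2
```

Run:
```python
from h import *
go(.504,.2907,.039,2.908)
```

```text
t 17.6 pos [ 0.4359 -0.0869  0.1387] tilt 0.08 yaw 2.908 | shift mm [ 21.1 383.1  99.6] wz -0.0 width 0.0156 gf 59.2 F [-0.2  0.4 -3.5]
```

Emit:
play_rows --pt "2.3 42.5 0 0 0 0 1" --pt "2.3 42.5 0 0 0 0 1" --pt "2.3 42.5 0 0 0 0 1" --pt "2.3 42.5 0 0 0 0 1" --pt "2.3 42.5 0 0 0 0 1" --pt "2.3 42.5 0 0 0 0 1" --pt "2.3 42.5 0 0 0 0 1" --pt "2.3 42.5 0 0 0 0 1" --pt "2.3 42.5 0 0 0 0 1" --pt "0 0 0 0 0 0 1"

```text
t: 18.6
tool_pos: [0.504, 0.2972, 0.1373]
orientation: [3.139, -0.002, 2.915]
wrist_force: [-0.8, -0.6, -2.6]
width: 0.0158
grasp_force: 59.4
```

Emit:
play_rows --pt "0 0 0 0 0 0 1" --pt "0 0 0 0 0 0 1"

```text
t: 18.8
tool_pos: [0.5046, 0.2883, 0.138]
orientation: [-3.139, -0.001, 2.907]
wrist_force: [0.4, -0.0, -2.2]
width: 0.0156
grasp_force: 59.4
```

Run:
```python
from h import *
go(.504,.2907,.0395,2.908)
```

```text
t 18.8 pos [0.5046 0.2883 0.138 ] tilt 0.18 yaw 2.907 | shift mm [ 1.   2.5 98.5] wz -0.001 width 0.0156 gf 59.4 F [ 0.4 -0.  -2.2]
```

Emit:
play_rows --pt "1 2 35 0 0 0 1" --pt "0 0 35 0 0 0 1" --pt "0 0 20 0 0 0 1" --pt "0 0 7 0 0 0 1" --pt "0 0 2 0 0 0 1" --pt "0 0 0 0 0 0 1" --pt "0 0 0 0 0 0 1"

```text
t: 19.5
tool_pos: [0.5054, 0.2915, 0.0411]
orientation: [3.141, 0.001, 2.907]
wrist_force: [0.6, -0.6, -3.3]
width: 0.015
grasp_force: 59.4
```

Emit:
play_rows --pt "0 0 0.5 0 0 0 0.3" --pt "0 0 0 0 0 0 0" --pt "0 0 0 0 0 0 0" --pt "0 0 0 0 0 0 0" --pt "0 0 -25 0 0 0 0" --pt "0 0 -40 0 0 0 0" --pt "0 0 -40 0 0 0 0" --pt "0 0 0 0 0 0 0" --pt "0 0 0 0 0 0 0" --pt "0 0 0 0 0 0 0"

```text
t: 20.5
tool_pos: [0.5041, 0.2918, 0.1439]
orientation: [-3.141, -0.001, 2.908]
wrist_force: [0.4, 0.4, 0.2]
width: 0.0427
grasp_force: 0.0
```

Run:
```python
from h import *
s=manip.capture('side'); P=cloud(s);v=s['range_z']>0
print(knob(P,v,.504,.291,.051),knob(P,v,.4537,.303,.044))
go(.5247,-.0725,.15,2.908)
```

```text
(65, array([0.504 , 0.2934, 0.0495]), array([0.5043, 0.2922, 0.0504])) (41, array([0.452 , 0.3056, 0.0419]), array([0.4525, 0.3058, 0.0422]))
t 20.55 pos [0.504  0.2917 0.1436] tilt 0.12 yaw 2.908 | shift mm [-104.5 -349.5   -6. ] wz -0.0 width 0.0423 gf 0.0 F [-0.2 -0.2 -0.6]
```

Now w1: 8 rows.

Emit:
play_rows --pt "-13 -43.7 0 0 0 0 0" --pt "-13 -43.7 0 0 0 0 0" --pt "-13 -43.7 0 0 0 0 0" --pt "-13 -43.7 0 0 0 0 0" --pt "-13 -43.7 0 0 0 0 0" --pt "-13 -43.7 0 0 0 0 0" --pt "-13 -43.7 0 0 0 0 0" --pt "-13 -43.7 0 0 0 0 0" --pt "0 0 0 0 0 0 0" --pt "0 0 0 0 0 0 0"

```text
t: 21.55
tool_pos: [0.5242, -0.0732, 0.1437]
orientation: [-3.141, -0.002, 2.905]
wrist_force: [0.7, 1.1, -0.1]
width: 0.0432
grasp_force: 0.0
```

Emit:
play_rows --pt "0 0 0 0 0 0 0" --pt "0 0 0 0 0 0 0"

```text
t: 21.75
tool_pos: [0.5248, -0.0704, 0.1444]
orientation: [3.141, -0.001, 2.91]
wrist_force: [0.4, 0.7, -0.1]
width: 0.0429
grasp_force: 0.0
```

Run:
```python
from h import *
go(.5247,-.0722,.033,2.908)
c=manip.capture('wrist'); P=cloud(c); v=c['range_z']>0
print(knob(P,v,.524,-.072,.045))
```

```text
t 21.75 pos [ 0.5248 -0.0704  0.1444] tilt 0.06 yaw 2.91 | shift mm [ -0.5  -1.9 111.4] wz 0.002 width 0.0429 gf 0.0 F [ 0.4  0.7 -0.1]
(706, array([ 0.5241, -0.0732,  0.045 ]), array([ 0.5249, -0.0736,  0.0441]))
```

Emit:
play_rows --pt "0 -2 40 0 0 0 -0.1" --pt "0 0 40 0 0 0 -0.1" --pt "0 0 22 0 0 0 -0.1" --pt "0 0 9 0 0 0 -0.1" --pt "0 0 0 0 0 0 -0.1" --pt "0 0 0 0 0 0 1" --pt "0 0 0 0 0 0 1" --pt "0 0 0 0 0 0 1" --pt "0 0 0 0 0 0 1" --pt "0 0 0 0 0 0 1"

```text
t: 22.8
tool_pos: [0.5256, -0.0734, 0.0353]
orientation: [3.14, 0.003, 2.908]
wrist_force: [0.2, 2.7, 6.4]
width: 0.0209
grasp_force: 58.6
```

Emit:
play_rows --pt "0 0 -10 0 0 0 1" --pt "0 0 -30 0 0 0 1" --pt "0 0 -40 0 0 0 1" --pt "0 0 -31 0 0 0 1" --pt "0 0 0 0 0 0 1" --pt "0 0 0 0 0 0 1" --pt "0 0 0 0 0 0 1"

```text
t: 23.5
tool_pos: [0.5232, -0.074, 0.1437]
orientation: [-3.141, -0.002, 2.908]
wrist_force: [0.7, 0.3, -5.6]
width: 0.0206
grasp_force: 59.7
```

Run:
```python
from h import *
go(.5654,.2762,.0455,2.908)
```

```text
t 23.5 pos [ 0.5232 -0.074   0.1437] tilt 0.14 yaw 2.908 | shift mm [ 39.9 350.5  98.2] wz -0.0 width 0.0206 gf 59.7 F [ 0.7  0.3 -5.6]
```

Emit:
play_rows --pt "4.4 38.8 0 0 0 0 1" --pt "4.4 38.8 0 0 0 0 1" --pt "4.4 38.8 0 0 0 0 1" --pt "4.4 38.8 0 0 0 0 1" --pt "4.4 38.8 0 0 0 0 1" --pt "4.4 38.8 0 0 0 0 1" --pt "4.4 38.8 0 0 0 0 1" --pt "4.4 38.8 0 0 0 0 1" --pt "4.4 38.8 0 0 0 0 1" --pt "0 0 0 0 0 0 1"

```text
t: 24.5
tool_pos: [0.5648, 0.2825, 0.1424]
orientation: [3.139, -0.004, 2.916]
wrist_force: [-0.3, 0.5, -5.3]
width: 0.0207
grasp_force: 60.0
```

Emit:
play_rows --pt "0 0 0 0 0 0 1" --pt "0 0 0 0 0 0 1" --pt "0 0 0 0 0 0 1"

```text
t: 24.8
tool_pos: [0.5667, 0.2731, 0.1441]
orientation: [-3.14, -0.001, 2.906]
wrist_force: [0.6, -0.1, -4.9]
width: 0.021
grasp_force: 60.0
```

Run:
```python
from h import *
go(.5654,.2762,.0455,2.908)
```

```text
t 24.8 pos [0.5667 0.2731 0.1441] tilt 0.1 yaw 2.906 | shift mm [ 1.9  2.9 98.6] wz -0.002 width 0.021 gf 60.0 F [ 0.6 -0.1 -4.9]
```

Emit:
play_rows --pt "1 2 35 0 0 0 1" --pt "0 0 35 0 0 0 1" --pt "0 0 20 0 0 0 1" --pt "0 0 7 0 0 0 1" --pt "0 0 1 0 0 0 1" --pt "0 0 0 0 0 0 1" --pt "0 0 0 0 0 0 1"

```text
t: 25.5
tool_pos: [0.567, 0.2766, 0.0476]
orientation: [3.141, 0.001, 2.907]
wrist_force: [-0.8, -0.6, -4.2]
width: 0.0207
grasp_force: 60.3
```

Emit:
play_rows --pt "0 0 0.5 0 0 0 0.3" --pt "0 0 0 0 0 0 0" --pt "0 0 0 0 0 0 0" --pt "0 0 0 0 0 0 0" --pt "0 0 -25 0 0 0 0" --pt "0 0 -40 0 0 0 0" --pt "0 0 -40 0 0 0 0" --pt "0 0 0 0 0 0 0" --pt "0 0 0 0 0 0 0" --pt "0 0 0 0 0 0 0"

```text
t: 26.5
tool_pos: [0.5657, 0.2768, 0.1505]
orientation: [-3.141, -0.001, 2.908]
wrist_force: [0.6, -0.5, -0.5]
width: 0.0426
grasp_force: 0.0
```

Run:
```python
from h import *
c=manip.capture('wrist'); save(c,'wr5.png'); P=cloud(c); v=c['range_z']>0
for a in [(.565,.276,.057),(.504,.291,.051),(.4537,.303,.044),(.413,.312,.039)]: print(knob(P,v,*a))
go(.4757,-.2932,.1,2.541)
```

```text
(736, array([0.5656, 0.2764, 0.0569]), array([0.5664, 0.2763, 0.0562]))
(527, array([0.5049, 0.2909, 0.0509]), array([0.505 , 0.2909, 0.0506]))
(387, array([0.4533, 0.3033, 0.0437]), array([0.4529, 0.3034, 0.0431]))
None
t 26.55 pos [0.5656 0.2767 0.1502] tilt 0.11 yaw 2.908 | shift mm [ -44.6 -575.2   50.8] wz 0.367 width 0.0427 gf 0.0 F [-0.5  0.2 -0.2]
```

View pics/wr5.png

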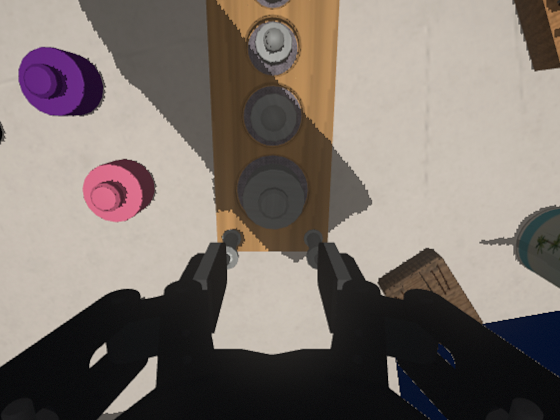

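Emit:
play_rows --pt "-3.2 -41 -4 0 0 0 0" --pt "-3.2 -41 -4 0 0 0 0" --pt "-3.2 -41 -4 0 0 0 0" --pt "-3.2 -41 -4 0 0 0 0" --pt "-3.2 -41 -4 0 0 0 0" --pt "-3.2 -41 -4 0 0 0 0" --pt "-3.2 -41 -4 0 0 0 0" --pt "-3.2 -41 -4 0 0 0 0" --pt "-3.2 -41 -4 0 0 0 0" --pt "-3.2 -41 -4 0 0 0 0"

```text
t: 27.55
tool_pos: [0.5014, -0.1307, 0.1905]
orientation: [-3.141, -0.002, 2.908]
wrist_force: [0.1, -1.0, 0.5]
width: 0.0426
grasp_force: 0.0
```

Emit:
play_rows --pt "-3.2 -41 -4 0 0 0 0" --pt "-3.2 -41 -4 0 0 0 0" --pt "-3.2 -41 0 0 0 0 0" --pt "-3.2 -41 0 0 0 0 0" --pt "0 0 0 0 0 0.125 0" --pt "0 0 0 0 0 0.125 0" --pt "0 0 0 0 0 0.117 0" --pt "0 0 0 0 0 0 0" --pt "0 0 0 0 0 0 0" --pt "0 0 0 0 0 0 0"

```text
t: 28.55
tool_pos: [0.4768, -0.2915, 0.1989]
orientation: [-3.141, -0.001, 2.544]
wrist_force: [1.3, 0.5, 0.3]
width: 0.0431
grasp_force: 0.0
```

Run:
```python
from h import *
c=manip.capture('wrist'); save(c,'wr6.png'); P=cloud(c); v=c['range_z']>0
m=v&(np.hypot(P[...,0]-.4757,P[...,1]+.2932)<.06)&(abs(P[...,2]-.043)<.006); q=P[m]
print(len(q),q.mean(0),cv2.minAreaRect((q[:,:2]*1000).astype(np.float32)))
go(.4757,-.2932,.02,2.541)
```

```text
1097 [ 0.47491104 -0.29529966  0.04342962] ((476.48651123046875, -296.2770690917969), (12.865612030029297, 76.34335327148438), 55.04939270019531)
t 28.6 pos [ 0.4768 -0.2916  0.199 ] tilt 0.03 yaw 2.543 | shift mm [-1.00e-01 -1.90e+00  1.79e+02] wz 0.002 width 0.0427 gf 0.0 F [-0.1  0.4 -0.3]
```

View pics/wr6.png

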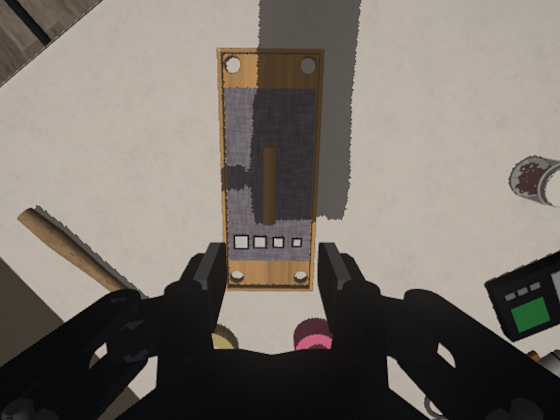

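Emit:
play_rows --pt "-2 -3 45 0 0 0.008 0" --pt "0 0 45 0 0 0 0" --pt "0 0 45 0 0 0 0" --pt "0 0 28 0 0 0 0" --pt "0 0 11 0 0 0 0" --pt "0 0 0 0 0 0 0" --pt "0 0 0 0 0 0 1" --pt "0 0 0 0 0 0 1" --pt "0 0 0 0 0 0 1" --pt "0 0 0 0 0 0 1"

```text
t: 29.6
tool_pos: [0.4779, -0.296, 0.0272]
orientation: [3.141, 0.003, 2.533]
wrist_force: [-1.1, 0.7, 6.7]
width: 0.0112
grasp_force: 59.5
```

Emit:
play_rows --pt "0 0 0 0 0 0 1" --pt "0 0 -10 0 0 0 1" --pt "0 0 -35 0 0 0 1" --pt "0 0 -40 0 0 0 1" --pt "0 0 -40 0 0 0 1" --pt "0 0 -15 0 0 0 1" --pt "0 0 0 0 0 0 1" --pt "0 0 0 0 0 0 1" --pt "0 0 0 0 0 0 1"

```text
t: 30.5
tool_pos: [0.4761, -0.2948, 0.1642]
orientation: [-3.141, -0.002, 2.533]
wrist_force: [-0.5, 0.8, -2.9]
width: 0.0114
grasp_force: 59.0
```

Run:
```python
from h import *
c=manip.capture('wrist'); save(c,'wr7.png')
go(.4973,.2922,.16,2.908)
```

```text
t 30.55 pos [ 0.4761 -0.2949  0.1641] tilt 0.14 yaw 2.533 | shift mm [318.3 493.7   4.7] wz -0.375 width 0.0114 gf 59.0 F [ 0.6 -1.1 -2.7]
```

View pics/wr7.png

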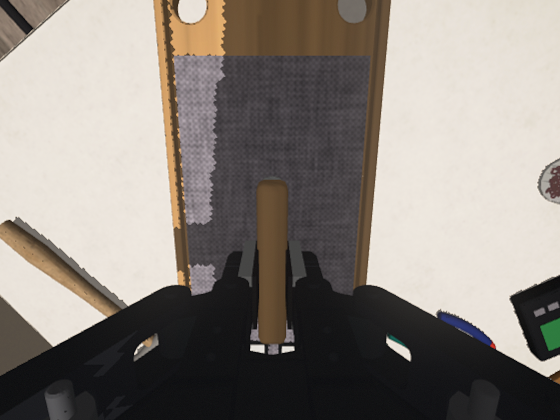

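Run:
```python
from h import *
c=manip.capture('wrist'); P=cloud(c); v=c['range_z']>0; o=manip.get_obs()
T=rot(o['orientation']); L=(P-o['tool_pos'])@T*1000  # tool frame mm
m=v&(abs(L[...,1])<11)&(abs(L[...,0])<60)&(L[...,2]>-24)&(L[...,2]<-8); q=L[m]
print('handle z',np.median(q[:,2]));
for lo in range(-48,48,8):
    s=q[(q[:,0]>=lo)&(q[:,0]<lo+8)]
    if len(s)>20: print(lo,len(s),np.median(s[:,1]).round(2),s[:,1].min().round(1),s[:,1].max().round(1),np.median(s[:,2]).round(1))
print('x range',np.percentile(q[:,0],[0,.5,99.5,100]))
# plate points and holes
g=v&(L[...,2]>8)&(L[...,2]<22); print('plate x max/min',L[g][:,0].min(),L[g][:,0].max())
low=(v&(L[...,2]>60)).astype(np.uint8)
n,lab,st,ce=cv2.connectedComponentsWithStats(low)
f=210/np.tan(np.radians(c['fov_y'])/2)
for i in range(1,n):
    if 150<st[i,4]<2500: 
        # project ray to plate top plane z_tool=15.5
        d=np.array([(ce[i,0]-c['cx'])/f,(ce[i,1]-c['cy'])/f,1]); d=T.T@rot(c['orientation'])@d; oo=T.T@(np.array(c['origin'])-o['tool_pos'])*1000
        print(ce[i].round(1),st[i],(oo+d*(15.5-oo[2])/d[2]).round(1))
for vv in (60,100,140): 
    w=L[vv][g[vv]]; print(vv,w[:,1].min().round(1),w[:,1].max().round(1),w[:,0].mean().round(1))
```

```text
handle z -16.422305391503226
-40 148 -0.99 -7.5 5.1 -16.1
-32 419 -1.44 -7.5 5.0 -16.4
-24 441 -1.43 -7.4 4.9 -16.4
-16 427 -0.99 -7.2 4.8 -16.5
-8 475 -1.41 -7.0 4.6 -16.6
0 478 -1.19 -7.0 4.6 -16.6
8 875 -0.14 -11.0 11.0 -16.5
16 554 -0.97 -7.7 5.3 -16.5
24 598 -1.37 -7.7 5.3 -16.5
32 656 -1.36 -7.6 5.3 -15.9
x range [-36.20164764 -34.9022121   39.21032119  39.5274617 ]
plate x max/min -69.32851829638065 115.14656378118137
[191.2  10.1] [178   0  28  24 568] [109.5 -35.9  15.5]
[351.7  10.1] [337   0  29  24 569] [109.5  33.6  15.5]
[145.5 346.7] [133 333  25  29 299] [-63.2 -73.7  15.5]
[397.5 346.7] [386 333  25  29 299] [-63.3  71.2  15.5]
60 -49.9 47.6 89.4
100 -48.8 47.2 72.3
140 -49.7 47.5 54.1
```

Emit:
play_rows --pt "0 0 0 0 0 -0.125 1" --pt "0 0 0 0 0 -0.125 1" --pt "0 0 0 0 0 -0.125 1" --pt "4.1 20.6 0 0 0 0 1" --pt "8.2 41.2 0 0 0 0 1" --pt "8.2 41.2 0 0 0 0 1" --pt "8.2 41.2 0 0 0 0 1" --pt "8.2 41.2 0 0 0 0 1" --pt "8.2 41.2 0 0 0 0 1" --pt "8.2 41.2 0 0 0 0 1"

```text
t: 31.6
tool_pos: [0.4865, -0.0209, 0.1646]
orientation: [-3.141, -0.001, 2.908]
wrist_force: [0.9, 0.3, -1.9]
width: 0.0115
grasp_force: 59.0
```

Emit:
play_rows --pt "8.2 41.2 0 0 0 0 1" --pt "8.2 41.2 0 0 0 0 1" --pt "8.2 41.2 0 0 0 0 1" --pt "8.2 41.2 0 0 0 0 1" --pt "8.2 41.2 0 0 0 0 1" --pt "8.2 41.2 0 0 0 0 1" --pt "4.1 20.6 0 0 0 0 1" --pt "4.1 20.6 0 0 0 0 1" --pt "0 0 0 0 0 0 1" --pt "0 0 0 0 0 0 1"

```text
t: 32.6
tool_pos: [0.4975, 0.2712, 0.1643]
orientation: [-3.14, -0.001, 2.909]
wrist_force: [-0.7, -0.1, -2.9]
width: 0.0116
grasp_force: 59.0
```

Emit:
play_rows --pt "0 0 0 0 0 0 1" --pt "0 0 0 0 0 0 1" --pt "0 0 0 0 0 0 1"

```text
t: 32.9
tool_pos: [0.4982, 0.2705, 0.1653]
orientation: [-3.141, 0.0, 2.907]
wrist_force: [-0.2, -0.3, -2.2]
width: 0.0115
grasp_force: 59.0
```

Run:
```python
from h import *
go(.4983,.2920,.1095,2.908)
```

```text
t 32.9 pos [0.4982 0.2705 0.1653] tilt 0.01 yaw 2.907 | shift mm [ 4.9 21.  55.8] wz -0.001 width 0.0115 gf 59.0 F [-0.2 -0.3 -2.2]
```

Emit:
play_rows --pt "5 21 0 0 0 0 1" --pt "0 0 25 0 0 0 1" --pt "0 0 25 0 0 0 1" --pt "0 0 7 0 0 0 1" --pt "0 0 0 0 0 0 1" --pt "0 0 0 0 0 0 1" --pt "0 0 0 0 0 0 1"

```text
t: 33.6
tool_pos: [0.4988, 0.2932, 0.1095]
orientation: [3.14, 0.001, 2.907]
wrist_force: [0.3, 0.6, -2.7]
width: 0.0114
grasp_force: 59.0
```

Run:
```python
from h import *
go(.4983,.2920,.0885,2.908)
a=[manip.capture(n)['frame'] for n in('wrist','side','top')]
b=cv2.resize(a[0][0:60,150:400],(800,192),interpolation=cv2.INTER_CUBIC)
s=cv2.resize(a[1][250:400,190:350],(400,375),interpolation=cv2.INTER_CUBIC)
t=cv2.resize(a[2][160:290,100:200],(400,375),interpolation=cv2.INTER_CUBIC)
cv2.imwrite('pics/tr.png',np.vstack([b,np.hstack([s,t])])[...,::-1])
```

```text
t 33.6 pos [0.4988 0.2932 0.1095] tilt 0.12 yaw 2.907 | shift mm [ 0.2 -1.3 21. ] wz -0.001 width 0.0114 gf 59.0 F [ 0.3  0.6 -2.7]
```

View pics/tr.png

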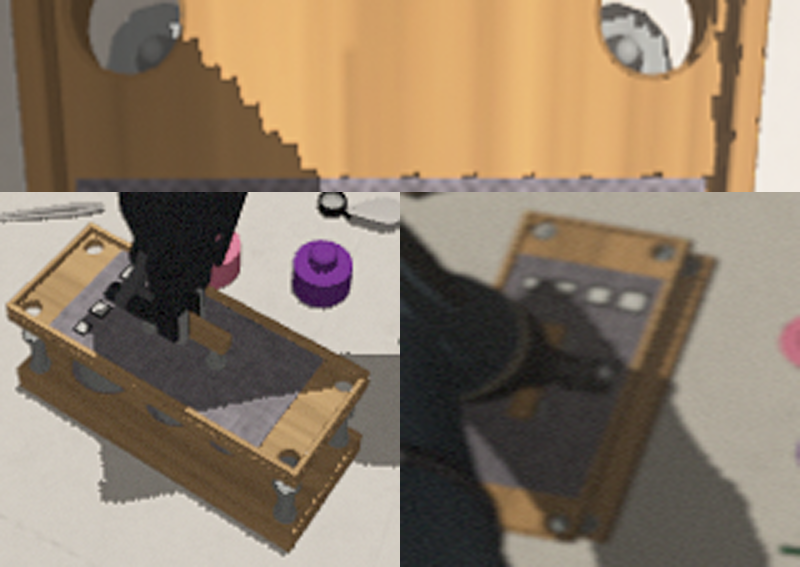

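Run:
```python
from h import *
c=manip.capture('wrist'); o=manip.get_obs()
f=210/np.tan(np.radians(c['fov_y'])/2); C=rot(c['orientation']); O=np.array(c['origin'])
def at(u,v,z):
    d=C@np.array([(u-c['cx'])/f,(v-c['cy'])/f,1]); return (O+d*(z-O[2])/d[2])
pl=at(197,15,.076); pr=at(346,15.6,.076)
print('pins',pl,pr,'mid',(pl+pr)/2)
# hole ellipse bottoms/edges: left hole cols 88..182, right 600..693 (crop), lower edge row 74
L=[at(150+88/3.2,6,.0945),at(150+182/3.2,6,.0945),at(150+135/3.2,74/3.2,.0945)]
Rr=[at(150+600/3.2,6,.0945),at(150+693/3.2,6,.0945),at(150+646/3.2,74/3.2,.0945)]
yd=np.array([-.973,.231]); xd=np.array([.231,.973])
for n,p in (('L',L),('R',Rr)):
    lat=np.mean([p[0][:2]@xd,p[1][:2]@xd]); lon=p[2][:2]@yd+.0075
    print(n,'hole lat',lat,'lon',lon,'pin',(pl if n=='L' else pr)[:2]@xd,(pl if n=='L' else pr)[:2]@yd)
```

```text
pins [0.38066096 0.28306237 0.076     ] [0.39760039 0.35290896 0.076     ] mid [0.38913068 0.31798567 0.076     ]
L hole lat 0.3652604843787406 lon -0.30523048704500183 pin 0.3633523692146774 -0.304995709115403
R hole lat 0.43381494452355596 lon -0.30531698502297466 pin 0.4352261097398616 -0.30534321282702415
```

Emit:
play_rows --pt "0 0 6 0 0 0 1" --pt "0 0 6 0 0 0 1" --pt "0 0 4 0 0 0 1" --pt "0 0 2 0 0 0 1" --pt "0 0 1 0 0 0 1" --pt "0 0 0 0 0 0 1" --pt "0 0 0 0 0 0 1"

```text
t: 34.5
tool_pos: [0.4976, 0.2927, 0.0902]
orientation: [-3.141, -0.0, 2.908]
wrist_force: [-5.2, -3.5, 12.6]
width: 0.0114
grasp_force: 61.1
```

Emit:
play_rows --pt "0 0 -0.5 0 0 0 0.5" --pt "0 0 0 0 0 0 0" --pt "0 0 0 0 0 0 0" --pt "0 0 0 0 0 0 0" --pt "0 0 -20 0 0 0 0" --pt "0 0 -40 0 0 0 0" --pt "0 0 -40 0 0 0 0" --pt "0 0 0 0 0 0 0" --pt "0 0 0 0 0 0 0" --pt "0 0 0 0 0 0 0"

```text
t: 35.5
tool_pos: [0.4974, 0.2926, 0.1887]
orientation: [-3.14, -0.001, 2.908]
wrist_force: [-0.3, -0.3, -0.3]
width: 0.0426
grasp_force: 0.0
```

Run:
```python
from h import *
go(.4983,.2920,.0885,2.908)
c=manip.capture('wrist'); P=cloud(c); v=c['range_z']>0
yd=np.array([-.973,.231]); xd=np.array([.231,.973]); D=P[...,:2]-[.4973,.2922]; a,b=D@yd,D@xd
m=v&(P[...,2]>.068)&(P[...,2]<.076)&(abs(b)<.034)&(abs(a)<.1); A=np.c_[a[m],b[m],np.ones(m.sum())]; print('felt plane',np.linalg.lstsq(A,P[...,2][m],rcond=None)[0],m.sum())
m=v&(P[...,2]>.098)&(P[...,2]<.112)&(abs(b)<.012)&(abs(a)<.05); print('handle a',a[m].min(),a[m].max(),'b',b[m].min(),b[m].max(),np.median(P[...,2][m]))
s=manip.capture('side')['frame']
w=cv2.resize(c['frame'],(400,300)); s=cv2.resize(s[250:400,190:350],(400,375),interpolation=cv2.INTER_CUBIC)
cv2.imwrite('pics/fin.png',np.hstack([np.vstack([w,np.zeros((75,400,3),np.uint8)]),s])[...,::-1])
```

```text
t 35.5 pos [0.4974 0.2926 0.1887] tilt 0.1 yaw 2.908 | shift mm [ -1.1  -0.3 100.2] wz -0.0 width 0.0426 gf 0.0 F [-0.3 -0.3 -0.3]
felt plane [-0.00049487 -0.00022736  0.0747824 ] 17364
handle a -0.035128677774398195 0.03934760094643467 b -0.007299834815838206 0.005764780895362706 0.106576109259434
```

View pics/fin.png

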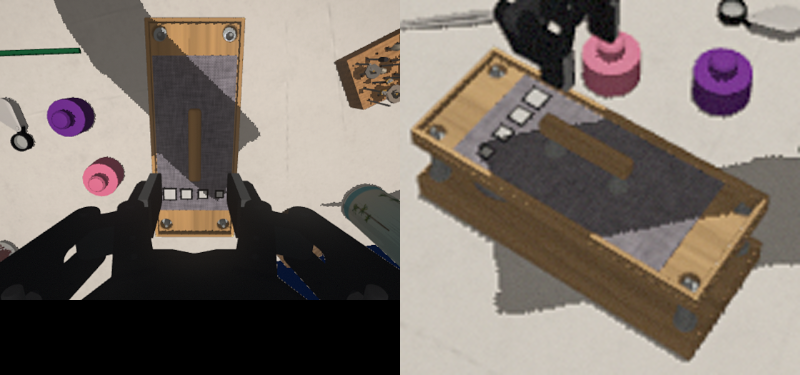

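```bash
python3 -c "
from plant import manip
print(manip.job_done())"
```

```text
the job is handed in; nothing more can be done
None
```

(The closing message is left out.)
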